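# Seat a divider comb in a straw jig and slide it to the stop

## Robot

A 6-joint arm with a two-finger parallel gripper is mounted at the origin on a cart in front of the work surface, level with it; the furniture and walls round the work are solid. World frame = base frame: x ahead of the robot, y to its left, z up, the work surface at z = 0. Lengths are in m, angles in rad, forces in N, time in s.
With the tool pointing down it reaches from about 0.35 to 0.775 m from the base axis. Payload 5.5 kg.
Tool frame: the origin (TCP) lies midway between the tips of the shut fingers; the grasp point (between the pads) lies 19 mm behind it; z points along the fingers, y is the line along which they close (so a half turn about z gives the same grasp; the last joint's range is limited). The gripper opens to 85 mm and grips with 20 to 120 N. Pads are 22 mm wide; open, the fingers measure 114 mm over their backs; the gripper's body (76 mm by 85 mm) begins 54 mm behind the grasp point. The pads swing forward as they close: fully open they stand 13 mm farther back than shut.
Start: joints at [1.071, 0.313, 0.046, 1.304, 0, 1.431], TCP at [0.202, 0.538, 0.231] pointing down, gripper open.
Joint ranges: [-2.76, 2.76], [-0.86, 1.69], [-1.03, 1.26], [-2.2, 2.34], [-1.47, 1.5], [-3.14, 3.14]. Speed limits (rad/s): [2.57, 2.57, 3.14, 3.14, 3.14, 3.14].

## Interface

Orientations are given as a unit quaternion [w, x, y, z].
In Python, from workcell import env gives the robot as it stands.
- The arm moves only by the tool move_arm, never from a script. Its argument "targets" is a list of rows, each a list of 3 entries, a list of its own where there are three numbers: the shift along the tool's x, y, z in mm, then the turn, a rotation vector about the tool's x, y, z in units of 10 degrees (1.0 is 10 degrees), then the closure, from -1 (fully open) to 1 (shut). In form: [[[dx, dy, dz], [ax, ay, az], gripper], ...]. A call has 1 to 5 rows; each row is the pose to reach, as a shift and turn from the pose commanded when the call began, along the tool's axes at that moment; what a row does not reach only later rows make up. A row lasts 1/8 s, in which the tool goes at most 62.5 mm and 10.7 degrees, less where a joint would pass 70% of its speed; a pose out of reach is approached as far as the arm can. A call with a gripper value outside its range is refused whole. The fingers move at their own pace and stop on an object; "squeeze" is the grip in N (left out, the last holds). Time passes only in rows, so rows that repeat a pose let the fingers close. It gives the time, the measured TCP pose, the force, the opening and the grip force at its end, in the units of the state.
- env.get_state(): the state, without advancing time (a new reading comes with each control period).
- env.read_camera(name): name is "scene" or "top"; returns a dict with "pixels" (420x560x3 uint8, red, green, blue), "fovy" (degrees; the focal length in pixels is half the picture's height over the tangent of half this angle, whatever the lens; pixels are square), "cx", "cy" (the principal point, pixels), "dist_coeffs" ([k1, k2, p1, p2, k3] as OpenCV has them; the pictures are not rectified), "extrinsics" (4x4, takes a point from world to camera coordinates). Camera axes: x right, y up, looking along -z (the intrinsics and any distortion apply to the point x, -y, -z); pixel columns grow to the right and rows downward; lengths in m; the calibration is good to about 2 mm. A picture is of the moment at which its call begins. There is no depth.
- env.hand_in(): hands the job in; it is judged then, once.
Trained networks look in a picture, given as the dict that the camera call returned (one of the last four; its "shot" number tells which), for a name from the list of things; names that differ only in an ending like _2 or _b are one class to them, and where a whole thing is asked for, a point or a joint stands for the part that bears it (a point fixed in the world has none). Each returns a list of dicts, best first, with "confidence" (0 to 1); they miss things now and then, are a little off and sometimes report something else, mostly with a low value. They report only what shows in the picture. A call takes as long as a camera call. They do not tell look-alikes from the thing itself.
- env.spot_in(thing, picture): "centre" ([x, y, z] in m, in world coordinates, good to about 4 mm: the middle of the surface that is visible of it).
- env.regions_of(thing, picture): "mask" (420x560 bool, what is visible of it).
- env.landmark_of(thing, picture): "centre" ([x, y, z] in m, in world coordinates, good to about 4 mm: a listed point, or the origin of a listed thing).
The state is a dict: "clock": time; "joint_pos": joint angles; "qvel": joint speeds; "tau": joint torques, N m; "tcp_pos": TCP position; "orientation": TCP orientation; "wrist_force": force on the tool from outside, world axes, zero at the start; "ft_torque": the same for the moment, N m; "finger_gap": finger opening in m; "grip_force": force on a finger pad.
Only numpy, scipy, OpenCV 4.12 (cv2) and the standard library are available. Lean on these libraries where they do the work, as an engineer would, in place of code of your own. Each camera call takes 0.05 s, during which the arm holds its last target. There are 200 camera calls.

## Task

Lift the five-toothed divider comb out of its dock and seat it gently in the slotted white carriage of the straw jig, all five teeth in their slots and the spine flush on the carriage, wherever the carriage happens to stand. Then slide the carriage along with the seated comb until it rests against the tall stop block of the jig, and let go. Handle the jig only with the comb (fingers off it), do not force anything, and leave the bottle, vial and timer where they stand.

Things in the scene. Friction and masses are not known exactly. Their poses are not given: they have to be found in the camera images.
- comb: Steel comb, teeth down in its dock, ~90 g, same either way round. Origin: middle of the plane of the tooth tips; y along the row, z up. Five teeth 4 (x) x 8 (y) mm, 14 mm long, at y = -32, -16, 0, 16, 32 mm; above them a spine 10 (x) x 84 (y) x 12 mm (z 14 to 26). Seated, its origin is 18 mm above the jig's origin; with tips resting on the carriage top, 32 mm.
- comb_tab (a point): Centre of the comb's black grip tab, 10 (x) x 40 (y) x 30 mm (z 26 to 56 of the comb, so this point is 41 mm above the tooth tips), to be pinched from above across its 10 mm. Axes as the comb.
- dock: Fixed dock: foot plate 60 x 100 x 6 mm with two walls 92 mm long along y, 6 mm apart inside, 22 mm over the outside, tops 24 mm above the bench. The comb's spine rests on the wall tops, its teeth hang between them (tips 10 mm above the bench). Origin at the centre of the underside; y along the walls.
- jig: Fixed straw jig; origin at the centre of its underside, at bench level; y along the sliding direction toward the tall stop block, z up. Base 76 (x) x 176 (y) x 10 mm with two low side rails, the stop block at its +y end and a low foot block (top 18 mm) at its -y end. A white carriage, 46 (x) x 102 (y) mm, slides between them along y, with friction of about 5 N.
- jig_top (a point): Fixed point of the jig over its centre (jig x = y = 0), at the height of the carriage's top face, 32 mm above the bench. The carriage has a row along y of five slots, 8 (x) x 10 mm (y), pitch 16 mm, 20 mm deep, centred on it, solid ends of 14 mm. Its position is NOT reported: its centre starts between y = -14 and 0 mm of this point, to be found by eye or feel.
- jig_stop (a point): Top edge of the tall stop block on the side facing the carriage (jig y = 75 mm, 44 mm above the bench); it does not move. Against the stop, the carriage's centre is at jig y = +24 mm.
- timer: White bench timer 42 x 66 x 50 mm standing behind the work; leave it alone. Origin at the centre of its underside.
- amber_bottle: Amber glass bottle with cap, 52 mm diameter, 104 mm high, behind the work; leave it alone. Origin at the centre of its underside.
- oil_vial: Small vial with white cap, 28 mm diameter, 57 mm high, behind the work; leave it alone. Origin at the centre of its underside.
There are look-alikes about, which are no part of the job. Several things have the shape of the comb; the one meant has the colours described above.

How it is judged:
By the outcome, as a careful person would: the job done as asked, in the order asked, and still so for the second after the job is handed in, with the robot touching nothing.
It also fails if it takes over 67 s, if anything falls off the work surface, if the arm or the gripper's body presses on something with over 40 N, if the wrist force passes 120 N, or if a joint passes its speed limit or range.

## Working session

There is one attempt and no reset: what is moved stays moved. The work goes in short steps, Python scripts to look and compute and a tool call to move; the robot and the scene stay as the last step left them, time stands still between calls to the robot, and variables do not carry over. Pictures are saved under pics/ and viewed, at most 11 in all, crops included, and the job is handed in when it is done.

Besides the shell and the picture viewer there is one more tool, called after "Emit:" as name(argument=value, ...) on one line, values as JSON. move_arm: Moves the arm, as the interface text tells. Its arguments: {"type":"object","properties":{"targets":{"type":"array","items":{"type":"array"}},"squeeze":{"type":"number"}},"required":["targets"]}

```bash
mkdir -p pics; cat > h.py <<'E'
import numpy as np, cv2
from workcell import env
def K(p):
    f=210/np.tan(np.radians(p["fovy"])/2)
    return np.array([[f,0,p["cx"]],[0,f,p["cy"]],[0,0,1.]])
def proj(p,P):
    P=np.atleast_2d(P).astype(float); E=np.array(p["extrinsics"])
    c=(E[:3,:3]@P.T).T+E[:3,3]; c=c*[1,-1,-1]
    return cv2.projectPoints(c,np.zeros(3),np.zeros(3),K(p),np.array(p["dist_coeffs"],float))[0][:,0]
def back(p,uv,z):
    uv=np.atleast_2d(uv).astype(float); E=np.array(p["extrinsics"])
    n=cv2.undistortPoints(uv[:,None],K(p),np.array(p["dist_coeffs"],float))[:,0]
    d=np.c_[n[:,0],-n[:,1],-np.ones(len(n))]@E[:3,:3]
    o=-E[:3,:3].T@E[:3,3]
    return o+d*((z-o[2])/d[:,2])[:,None]
def save(p,n,crop=None,s=1):
    im=p["pixels"][:,:,::-1]
    if crop: a,b,c,d=crop; im=im[b:d,a:c]
    cv2.imwrite("pics/"+n,cv2.resize(im,None,fx=s,fy=s,interpolation=cv2.INTER_CUBIC))
E
python3 - <<'E'
from h import *
np.set_printoptions(precision=4,suppress=True)
for c in("scene","top"):
    p=env.read_camera(c); save(p,c+"0.png",s=1.4)
    for t in("comb","comb_tab","dock","jig","jig_top","jig_stop","timer","amber_bottle","oil_vial"):
        for r in env.landmark_of(t,p)[:4]: print(c,t,np.array(r["centre"]),round(r["confidence"],2),proj(p,r["centre"])[0].round())
s=env.get_state(); print(s)
E
```

```text
scene comb [0.4137 0.0563 0.0001] 0.83 [232. 259.]
scene comb [0.497  0.183  0.0148] 0.55 [221. 221.]
scene comb [ 0.5727  0.3204 -0.0006] 0.52 [209. 198.]
scene comb [ 0.5076 -0.1347  0.0015] 0.38 [315. 274.]
scene comb_tab [0.4118 0.0584 0.0379] 0.94 [230. 248.]
scene comb_tab [0.5712 0.3169 0.0391] 0.64 [208. 187.]
scene comb_tab [0.5012 0.1752 0.0528] 0.47 [223. 210.]
scene dock [0.5033 0.1812 0.0008] 0.57 [224. 224.]
scene jig [ 0.5069 -0.1352  0.0001] 0.91 [315. 274.]
scene jig_top [ 0.5078 -0.1291  0.0332] 0.95 [314. 263.]
scene jig_stop [ 0.5134 -0.0534  0.0447] 0.82 [291. 245.]
scene timer [ 0.6699  0.0711 -0.001 ] 0.87 [291. 214.]
scene timer [ 0.507  -0.1297  0.0365] 0.71 [314. 262.]
scene amber_bottle [ 0.704  -0.1981  0.0013] 0.92 [379. 246.]
scene oil_vial [ 0.6703  0.1815 -0.0026] 0.54 [263. 201.]
top comb [0.5017 0.1826 0.0096] 0.76 [213. 250.]
top comb [ 0.5725  0.3226 -0.0022] 0.7 [150. 220.]
top comb [ 0.4134  0.058  -0.0004] 0.45 [272. 291.]
top comb_tab [0.4107 0.0552 0.0399] 0.7 [274. 291.]
top comb_tab [0.5708 0.3169 0.0418] 0.67 [147. 216.]
top comb_tab [0.505
[... 251 characters left out ...]
 jig_stop [ 0.5022  0.1845 -0.0034] 0.27 [213. 251.]
top timer [ 0.6672  0.0706 -0.0024] 0.94 [265. 176.]
top timer [ 0.4998  0.1825 -0.0019] 0.24 [214. 252.]
top oil_vial [ 0.6715  0.1847 -0.0051] 0.55 [214. 175.]
{'clock': 1.0, 'joint_pos': array([1.0714, 0.3132, 0.0461, 1.3036, 0.    , 1.4312]), 'qvel': array([ 0.0014,  0.0022, -0.0012, -0.0004,  0.0014, -0.001 ]), 'tau': array([  0.0008, -48.0472,  29.882 ,   0.0003,  -0.    ,   0.    ]), 'tcp_pos': array([0.2025, 0.5382, 0.2313]), 'orientation': array([0.    , 0.1789, 0.9839, 0.0001]), 'wrist_force': array([ 1.2901,  0.6596, -0.7748]), 'ft_torque': array([-0.003 ,  0.0362,  0.0399]), 'grip_force': 0.0, 'finger_gap': 0.08556815160197197}
```

View pics/top0.png

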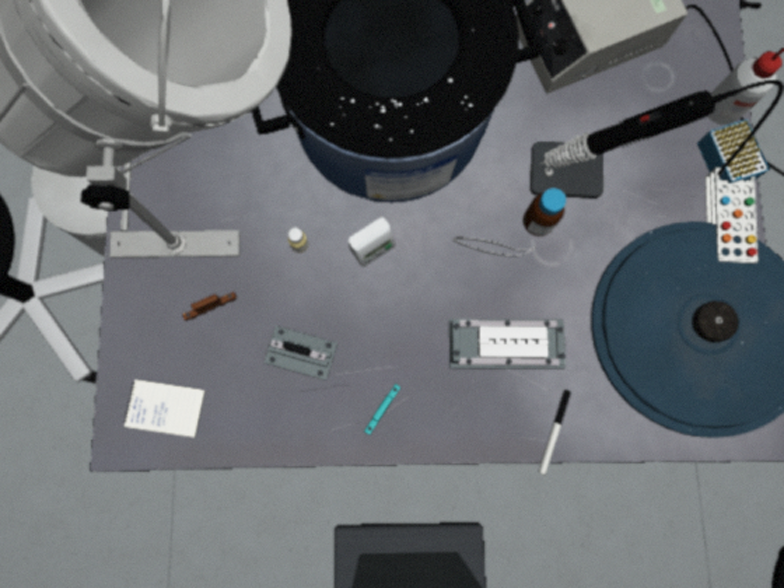

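View pics/scene0.png

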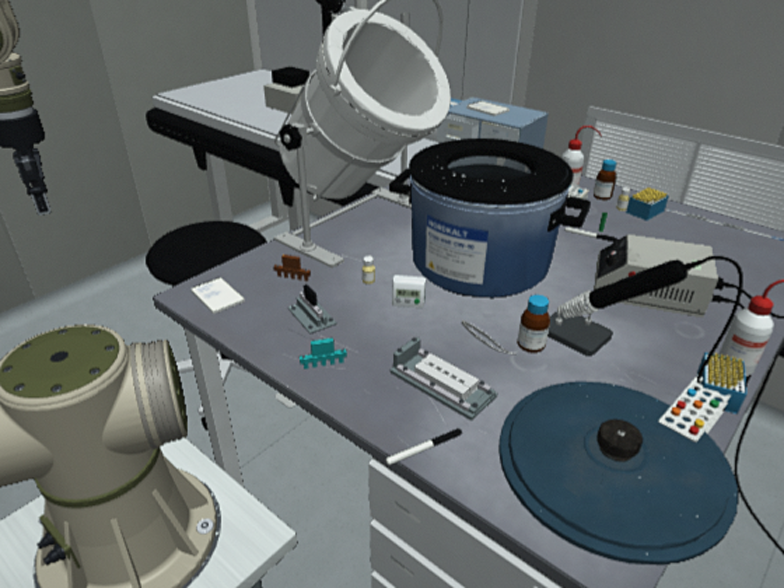

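The top view shows the black-tab comb in its grey dock at about (212,249) px (unscaled). The jig is at about (362,246), with its stop block on the left (+y) and the white carriage right of centre. The teal and brown combs are decoys.

```bash
python3 - <<'E'
from h import *
np.set_printoptions(precision=4,suppress=True)
p=env.read_camera("top"); im=p["pixels"].astype(int)
save(p,"a.png",(175,215,250,280),8); save(p,"b.png",(310,215,415,275),7.5)
def rect(n,m,z):
    v,u=np.nonzero(m); 
    P=back(p,np.c_[u,v],z)[:,:2]*1000
    (c,s,a)=cv2.minAreaRect(P.astype(np.float32)); 
    w=np.linalg.eigh(np.cov(P.T))[1][:,1]
    print(n,len(P),"c",np.array(c),"mean",P.mean(0),"size",s,"ang",a,"pca yaw of long axis",np.degrees(np.arctan2(w[1],w[0])))
for t,z,near in(("dock",.006,(.5,.18)),("jig",.010,(.51,-.135))):
    for r in env.regions_of(t,p)[:2]:
        rect(t+str(r["confidence"])[:4],r["mask"],z)
def comp(m,uv):
    n,l,s,c=cv2.connectedComponentsWithStats(m.astype(np.uint8)); 
    i=1+np.argmin(np.linalg.norm(c[1:]-uv,axis=1)+1e3*(s[1:,4]<15)); return l==i
roi=np.zeros(im.shape[:2],bool); roi[215:285,175:250]=1
rect("tab",comp((im.max(2)<60)&roi,(211,248)),.066)
roi[:]=0; roi[215:280,310:415]=1
w=comp((im.min(2)>195)&roi,(366,244)); rect("carriage",w,.032)
E
```

```text
dock0.73 1036 c [497.9266 180.1147] mean [496.8786 178.8213] size (99.26129913330078, 61.61681365966797) ang 73.48429870605469 pca yaw of long axis 72.0830067173412
jig0.7 2935 c [ 506.7773 -134.3787] mean [ 507.4285 -134.9912] size (177.05809020996094, 78.87618255615234) ang 88.26121520996094 pca yaw of long axis 88.30369618602879
tab 100 c [497.5314 179.6604] mean [497.4448 179.377 ] size (38.66450500488281, 10.558999061584473) ang 73.10972595214844 pca yaw of long axis 72.2113596692297
carriage 954 c [ 507.9904 -141.6215] mean [ 507.6533 -141.2592] size (99.74250030517578, 44.504276275634766) ang 89.18035125732422 pca yaw of long axis 87.62713434359084
```

View pics/a.png

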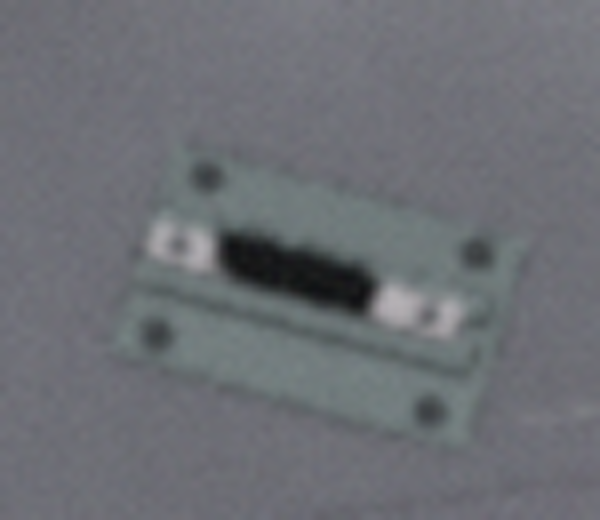

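View pics/b.png

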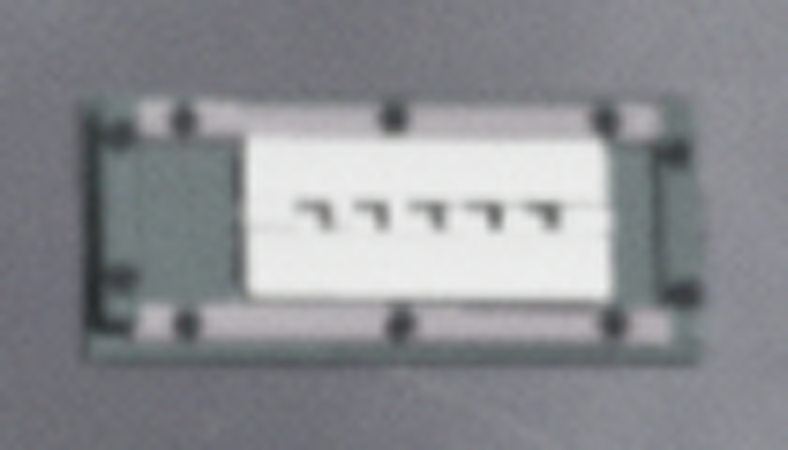

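Measured: comb tab at (497.5, 180) mm with its long axis at 73°; jig axis at 88.2°; carriage centre near (508, -141.5). Two crops shown: tab on the spine in the dock, and the carriage with five slots at about 7 mm towards the foot. Moving to above the tab.

Emit:
move_arm(targets=[[[-40,-23,8],[0,0,0.86],-1],[[-80,-46,16],[0,0,1.72],-1],[[-120,-69,24],[0,0,2.58],-1],[[-160,-92,32],[0,0,3.44],-1],[[-200,-115,40],[0,0,4.3],-1]])

```text
clock: 1.78
tcp_pos: [0.35, 0.359, 0.1913]
orientation: [0.0, 0.529, 0.849, 0.0]
wrist_force: [0.7, 0.2, 0.1]
finger_gap: 0.0856
grip_force: 0.0
```

```bash
cat >> h.py <<'E'
from scipy.spatial.transform import Rotation as Ro
def goto(x,y,z,yaw):
    "TCP mm, yaw deg of tool y; prints shift in tool axes and the turn"
    s=env.get_state(); R=Ro.from_quat(np.roll(s["orientation"],-1))
    t=s["tcp_pos"]*1000; c,n=np.cos(np.radians(yaw)),np.sin(np.radians(yaw))
    T=Ro.from_matrix(np.array([[-n,c,0],[c,n,0],[0,0,-1.]]))
    # x axis = y cross z
    Y=np.array([c,n,0]);Z=np.array([0,0,-1.]);T=Ro.from_matrix(np.c_[np.cross(Y,Z),Y,Z])
    print("t",round(s["clock"],2),"tcp",t.round(1),"F",s["wrist_force"].round(1),"gap",round(s["finger_gap"]*1e3,1),"shift",R.inv().apply(np.array([x,y,z])-t).round(1),"turn",((R.inv()*T).as_rotvec()*18/np.pi).round(2))
E
python3 -c "
from h import *
goto(497.5,180,120,-17)"
```

```text
t 1.77 tcp [350.  359.  191.3] F [0.7 0.2 0.1] gap 85.6 shift [-225.7   53.6   71.3] turn [ 0.   -0.    4.31]
```

Emit:
move_arm(targets=[[[-45,11,10],[0,0,0.86],-1],[[-90,22,20],[0,0,1.72],-1],[[-135,32,30],[0,0,2.58],-1],[[-180,43,40],[0,0,3.44],-1],[[-225.7,53.6,55],[0,0,4.31],-1]])

```text
clock: 2.4
tcp_pos: [0.4989, 0.1806, 0.1365]
orientation: [0.0, 0.804, 0.595, 0.001]
wrist_force: [1.3, 0.7, 0.1]
finger_gap: 0.085
grip_force: 0.0
```

```bash
python3 -c "
from h import *
goto(497.5,180,34,-17)
p=env.read_camera('scene'); save(p,'s1.png',(180,150,330,260),5)"
```

```text
t 2.4 tcp [498.9 180.6 136.5] F [1.3 0.7 0.1] gap 85.0 shift [ -1.1  -1.3 102.5] turn [ 0.01 -0.01 -0.  ]
```

View pics/s1.png

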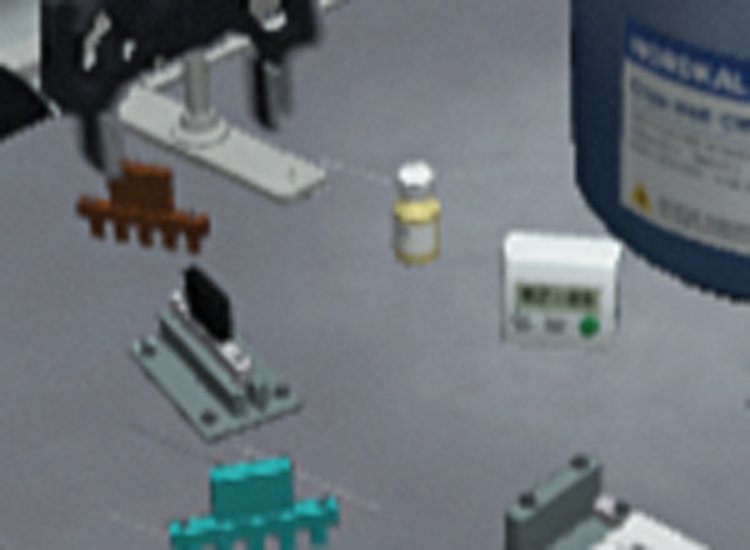

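The fingers straddle the black tab cleanly. Descending.

Emit:
move_arm(targets=[[[0,0,30],[0,0,0],-1],[[0,0,60],[0,0,0],-0.6],[[0,0,85],[0,0,0],-0.3],[[0,0,101],[0,0,0],0],[[0,0,101],[0,0,0],0]], squeeze=20)

```text
clock: 3.08
tcp_pos: [0.4965, 0.1817, 0.0344]
orientation: [-0.001, 0.802, 0.597, -0.001]
wrist_force: [0.0, 0.7, 0.2]
finger_gap: 0.0427
grip_force: 0.0
```

```bash
python3 -c "
from h import *
goto(497.5,180,34,-17)"
```

```text
t 3.08 tcp [496.5 181.7  34.4] F [0.  0.7 0.2] gap 42.7 shift [-1.4  1.4  0.4] turn [-0.01  0.01  0.03]
```

Emit:
move_arm(targets=[[[0,0,0],[0,0,0],0.5],[[0,0,0],[0,0,0],0.8],[[0,0,0],[0,0,0],1],[[0,0,0],[0,0,0],1],[[0,0,0],[0,0,0],1]], squeeze=25)

```text
clock: 3.7
tcp_pos: [0.4988, 0.182, 0.0364]
orientation: [0.001, 0.802, 0.597, 0.001]
wrist_force: [2.2, -0.9, 6.5]
finger_gap: 0.0098
grip_force: 26.9
```

```bash
python3 -c "
from h import *
s=env.get_state();print(s['wrist_force'],s['ft_torque'],s['grip_force'])
goto(497.5,180,34,-17)"
```

```text
[ 2.23632854 -0.89453645  6.50099251] [-0.09948316 -0.30301587  0.02394276] 26.884961620671675
t 3.7 tcp [498.8 182.   36.4] F [ 2.2 -0.9  6.5] gap 9.8 shift [-2.3 -0.7  2.4] turn [ 0.01 -0.01  0.03]
```

Emit:
move_arm(targets=[[[0,0,0],[0,0,0],1],[[0,0,0],[0,0,0],1],[[0,0,-10],[0,0,0],1],[[0,0,-30],[0,0,0],1],[[0,0,-70],[0,0,0],1]], squeeze=60)

```text
clock: 4.32
tcp_pos: [0.4949, 0.1813, 0.104]
orientation: [-0.001, 0.802, 0.597, -0.003]
wrist_force: [0.8, 0.8, -0.5]
finger_gap: 0.0093
grip_force: 59.6
```

```bash
python3 -c "
from h import *
goto(508,-141.5,110,-1.8)"
```

```text
t 4.33 tcp [494.9 181.3 104. ] F [ 0.8  0.8 -0.5] gap 9.3 shift [-305.4  105.4   -5.8] turn [-0.03  0.01 -1.49]
```

Emit:
move_arm(targets=[[[-45,15,-2],[0,0,-0.2],1],[[-95,33,-4],[0,0,-0.5],1],[[-145,50,-6],[0,0,-0.8],1],[[-195,67,-6],[0,0,-1.1],1],[[-245,85,-6],[0,0,-1.4],1]])

```text
clock: 4.95
tcp_pos: [0.5073, -0.0784, 0.111]
orientation: [-0.001, 0.723, 0.691, -0.0]
wrist_force: [1.6, -0.2, -1.0]
finger_gap: 0.0091
grip_force: 59.6
```

```bash
python3 -c "
from h import *
goto(508,-141.5,80,-1.8)"
```

```text
t 4.95 tcp [507.3 -78.4 111. ] F [ 1.6 -0.2 -1. ] gap 9.1 shift [-63.    3.6  30.9] turn [-0.01 -0.01 -0.08]
```

Emit:
move_arm(targets=[[[-30,2,10],[0,0,-0.08],1],[[-63,3.6,20],[0,0,-0.08],1],[[-63,3.6,28],[0,0,-0.08],1],[[-63,3.6,28],[0,0,-0.08],1]])

```text
clock: 5.45
tcp_pos: [0.5076, -0.1395, 0.0822]
orientation: [-0.002, 0.719, 0.695, -0.0]
wrist_force: [-1.2, 0.1, -0.9]
finger_gap: 0.0092
grip_force: 59.6
```

```bash
python3 - <<'E'
from h import *
T=[]
for i in range(4):
    p=env.read_camera("scene"); T.append(env.get_state()["tcp_pos"]*1000)
print(np.mean(T,0),np.std(T,0))
goto(508,-141.5,80,-1.8)
for r in env.landmark_of("comb_tab",p)[:3]+env.landmark_of("comb",p)[:3]: print(r["centre"],r["confidence"])
save(p,"s2.png",(265,215,365,300),7.5)
q=env.read_camera("top"); save(q,"t2.png",(310,205,415,275),7.5)
E
```

```text
[ 508.70183132 -139.33051078   83.24080841] [0.3824278  0.06104715 0.32619751]
t 5.65 tcp [ 509.2 -139.4   83.6] F [-0.1  0.2 -0.8] gap 9.1 shift [-2.1 -1.1  3.6] turn [ 0. -0. -0.]
[0.5728, 0.3179, 0.0375] 0.84
[0.4122, 0.0579, 0.0408] 0.84
[0.5096, -0.1419, 0.0974] 0.69
[0.4084, 0.058, 0.0013] 0.86
[0.5107, -0.139, 0.0592] 0.83
[0.5741, 0.3189, 0.0009] 0.75
```

View pics/s2.png

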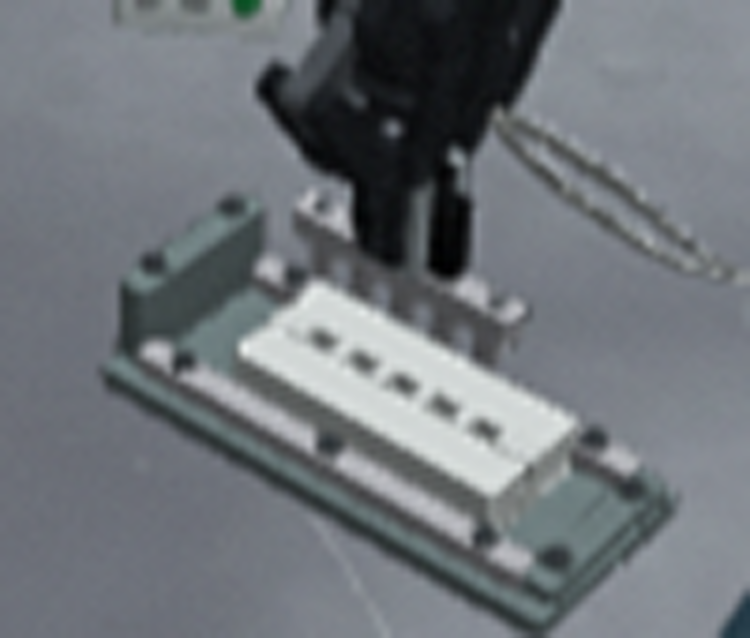

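The scene view shows all five teeth hanging above and behind the carriage (about 265–365, 215–300 px), and the slots are clear. I'll overlay the model to measure the comb against the slots in the same image.

```bash
cat >> h.py <<'E'
def yawR(a): a=np.radians(a); return np.array([[np.cos(a),-np.sin(a),0],[np.sin(a),np.cos(a),0],[0,0,1]])
def box(c,a,x0,x1,y0,y1,z0,z1):
    P=np.array([[x,y,z] for x in(x0,x1) for y in(y0,y1) for z in(z0,z1)],float); return (np.array(c)+P@yawR(a).T)/1000
def overlay(p,boxes,n,crop,s):
    a,b,c,d=crop; im=cv2.resize(p["pixels"][b:d,a:c,::-1],None,fx=s,fy=s,interpolation=cv2.INTER_CUBIC)
    for B,col in boxes:
        u=((proj(p,B)-[a-.5,b-.5])*s).astype(int)
        for i in range(8):
            for k in(1,2,4):
                if i<i^k: cv2.line(im,tuple(map(int,u[i])),tuple(map(int,u[i^k])),col,1)
    cv2.imwrite("pics/"+n,im)
def combboxes(c,a,col): return [(box(c,a,-5,5,-42,42,14,26),col)]+[(box(c,a,-2,2,y-4,y+4,0,14),col) for y in(-32,-16,0,16,32)]
E
python3 - <<'E'
from h import *
np.set_printoptions(precision=1,suppress=True)
p=env.read_camera("scene"); E=np.array(p["extrinsics"]); print("cam",-E[:3,:3].T@E[:3,3]*1000)
im=p["pixels"].astype(float).mean(2)
sl=np.array([(322,338),(363,362),(401,384),(443,406),(487,430)])/7.5+[265,215]-.5
C=[]
for u in sl:
    x0,y0=int(round(u[0]))-3,int(round(u[1]))-2
    w=np.clip(190-im[y0:y0+5,x0:x0+7],0,None); v,h=np.mgrid[y0:y0+5,x0:x0+7]
    C.append([(w*h).sum()/w.sum(),(w*v).sum()/w.sum()])
P=back(p,C,.032)*1000; print(P); print("mean",P.mean(0)); d=P[0]-P[-1]; print("yaw",np.degrees(np.arctan2(d[1],d[0])),"len",np.linalg.norm(d))
m=P.mean(0)
B=combboxes([508.7,-139.5,59],-1.8,(0,0,255))
R=yawR(-1.8)
for y in(-32,-16,0,16,32): B.append((box(m,-1.8,-4,4,y-5,y+5,0,0),(255,0,0)))
B.append((box(m,-1.8,-23,23,-51,51,0,0),(0,200,0)))
overlay(p,B,"o2.png",(280,230,350,290),11)
E
```

```text
cam [-142.6 -568.1  707.9]
[[ 506.5 -110.5   32. ]
 [ 506.2 -127.1   32. ]
 [ 505.9 -142.9   32. ]
 [ 505.7 -158.8   32. ]
 [ 505.2 -175.1   32. ]]
mean [ 505.9 -142.9   32. ]
yaw 88.91174993167999 len 64.51779219928952
```

View pics/o2.png

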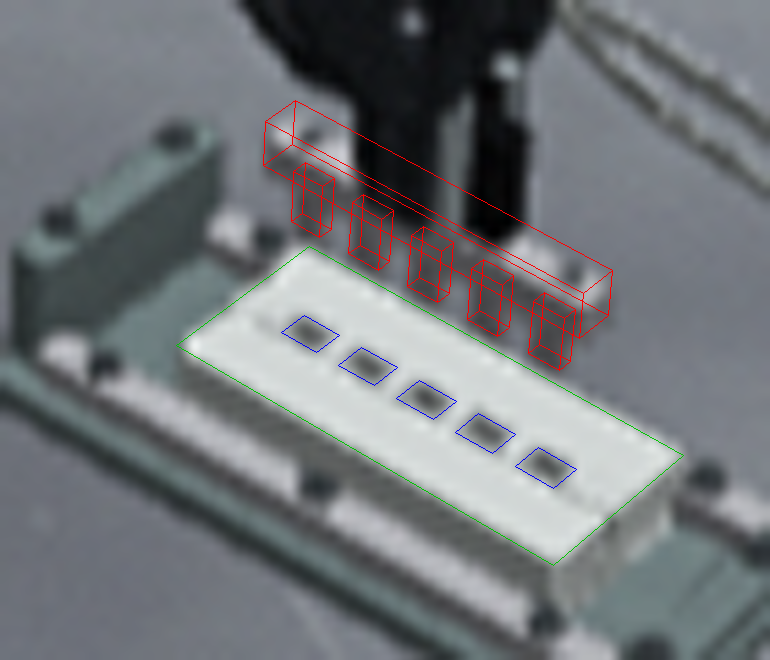

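Overlay: slots and carriage outline match well, giving a carriage centre of (505.9, -142.9) in this camera. The comb agrees with its predicted pose within about 1 mm. Lowering to just above the slots.

Emit:
move_arm(targets=[[[-3.6,-2.7,5],[0,0,0],1],[[-3.6,-2.7,12],[0,0,0],1],[[-3.6,-2.7,19],[0,0,0],1],[[-3.6,-2.7,19],[0,0,0],1],[[-3.6,-2.7,19],[0,0,0],1]])

```text
clock: 6.48
tcp_pos: [0.5062, -0.1439, 0.0642]
orientation: [-0.0, 0.719, 0.695, -0.0]
wrist_force: [0.0, 0.7, -0.9]
finger_gap: 0.0087
grip_force: 59.6
```

```bash
python3 - <<'E'
from h import *
T=[];F=[];I=[]
for i in range(6):
    p=env.read_camera("scene"); s=env.get_state();T.append(s["tcp_pos"]*1000);F.append(s["wrist_force"]);I.append(p["pixels"].astype(float))
print(np.mean(T,0),np.mean(F,0),Ro.from_quat(np.roll(s["orientation"],-1)).as_matrix()[:,1]); t=np.mean(T,0)
p=dict(p);p["pixels"]=np.mean(I,0).astype(np.uint8)
B=combboxes([t[0],t[1],t[2]-24],-1.8,(0,0,255))
overlay(p,B,"o3.png",(285,235,340,285),12)
im=cv2.imread("pics/o3.png"); save(p,"c3.png",(285,235,340,285),12)
c=cv2.imread("pics/c3.png"); cv2.imwrite("pics/o3b.png",cv2.resize(np.vstack([c,im]),None,fx=.5,fy=.5) if 0 else c)
E
```

```text
[ 506.43175582 -143.97150754   64.47317807] [-0.04845578  0.22575461 -0.87418635] [ 9.99442448e-01 -3.33861962e-02  3.93424822e-04]
```

View pics/o3.png

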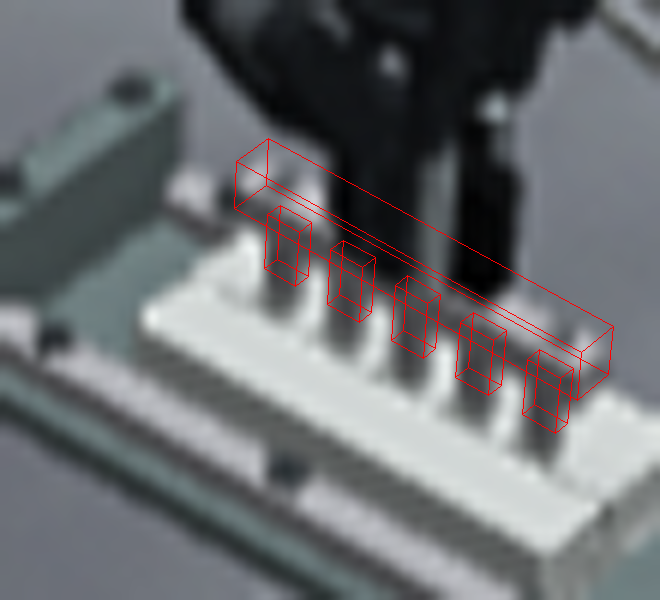

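Teeth are lined up over the slots in the view (dark columns run into the slots at about (308,262) to (330,274) px). Now lowering by feel in small steps.

Emit:
move_arm(targets=[[[0,0,3],[0,0,0],1],[[0,0,5],[0,0,0],1],[[0,0,6],[0,0,0],1],[[0,0,7],[0,0,0],1],[[0,0,7],[0,0,0],1]])

```text
clock: 7.4
tcp_pos: [0.5062, -0.1439, 0.0583]
orientation: [0.0, 0.719, 0.695, 0.0]
wrist_force: [-2.0, 1.0, 8.8]
finger_gap: 0.0089
grip_force: 61.1
```

Emit:
move_arm(targets=[[[0,0,1],[0,0,0],1],[[0,0,1.5],[0,0,0],1],[[0,0,2],[0,0,0],1],[[0,0,2],[0,0,0],1]])

```text
clock: 7.9
tcp_pos: [0.5064, -0.1439, 0.058]
orientation: [0.001, 0.719, 0.695, 0.0]
wrist_force: [-6.7, 4.5, 21.1]
finger_gap: 0.009
grip_force: 63.0
```

Contact at TCP z≈58, so the tips rest on the carriage top beside the slots. Backing off slightly, then comparing tooth and slot phases in one image.

Emit:
move_arm(targets=[[[0,0,-3],[0,0,0],1],[[0,0,-4],[0,0,0],1],[[0,0,-4],[0,0,0],1]])

```text
clock: 8.28
tcp_pos: [0.5061, -0.1438, 0.0589]
orientation: [-0.0, 0.719, 0.695, -0.0]
wrist_force: [0.0, 0.3, -1.3]
finger_gap: 0.0087
grip_force: 59.6
```

```bash
python3 - <<'E'
from h import *
np.set_printoptions(precision=1,suppress=True,linewidth=160)
T=[];I=[]
for i in range(8):
    p=env.read_camera("scene"); s=env.get_state();T.append(s["tcp_pos"]*1000);I.append(p["pixels"].astype(float))
t=np.mean(T,0);im=np.mean(I,0).mean(2).astype(np.float32);print(t,s["wrist_force"])
def prof(x,z,ys,yaw=-1.8,c=(t[0],t[1])):
    P=np.array([c[0],c[1],0])+np.array([[x,y,0] for y in ys])@yawR(yaw).T; P[:,2]=z
    u=proj(p,P/1000).astype(np.float32); return cv2.remap(im,u[:,:1],u[:,1:],cv2.INTER_CUBIC)[:,0]
ys=np.arange(-60,60.1,.25); zt=t[2]-26
# tooth phase
for zz in(5,8,10):
    g=prof(-2,zt+zz,ys); best=[]
    for d in np.arange(-6,6.1,.25):
        m=sum(((ys-d-c)>-6.6)&((ys-d-c)<4) for c in(-32,-16,0,16,32)).astype(float)
        k=(abs(ys-d+1.3)<40); best.append((np.corrcoef(m[k],-g[k])[0,1],d))
    print("tooth",zz,max(best))
# carriage ends: top-face near strip x=-18..-10 (off the slots)
for x in(-19,-16,-13,-10):
    g=prof(x,32,np.arange(-75,60.1,.25)); y2=np.arange(-75,60.1,.25); w=y2[g>150]; 
    d=np.gradient(cv2.GaussianBlur(g[:,None],(1,9),0)[:,0]); lo=y2<-30; hi=y2>30
    print("carr",x,"lo",y2[lo][np.argmax(d[lo])],"hi",y2[hi][np.argmin(d[hi])])
B=combboxes([t[0],t[1],zt],-1.8,(0,0,255))
m=np.array([505.9,-142.9,32])
for y in(-32,-16,0,16,32): B.append((box(m,-1.8,-4,4,y-5,y+5,0,0),(255,0,0)))
B.append((box(m,-1.8,-23,23,-51,51,0,0),(0,200,0)))
p=dict(p);p["pixels"]=np.mean(I,0).astype(np.uint8)
overlay(p,B,"o4.png",(285,240,345,290),13)
E
```

```text
[ 506.1 -143.8   58.9] [ 0.1  0.1 -1.2]
tooth 5 (np.float64(0.8971047505467221), np.float64(0.5))
tooth 8 (np.float64(0.8865394348407117), np.float64(0.25))
tooth 10 (np.float64(0.8519844057286063), np.float64(0.25))
carr -19 lo -50.5 hi 51.75
carr -16 lo -50.75 hi 53.0
carr -13 lo -50.75 hi 52.25
carr -10 lo -50.0 hi 52.25
```

View pics/o4.png

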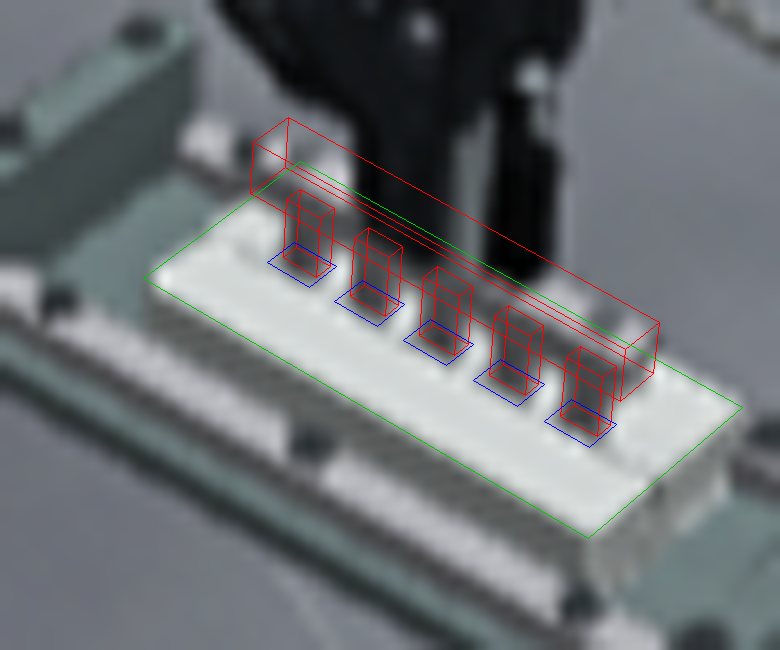

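Teeth are about 0.6 mm short of the carriage centre along +y. Trying with that correction.

Emit:
move_arm(targets=[[[0.8,0,0],[0,0,0],1],[[0.8,0,1],[0,0,0],1],[[0.8,0,2],[0,0,0],1],[[0.8,0,3],[0,0,0],1],[[0.8,0,3],[0,0,0],1]])

```text
clock: 9.3
tcp_pos: [0.5067, -0.1431, 0.0579]
orientation: [0.001, 0.719, 0.695, 0.0]
wrist_force: [-2.3, 3.4, 12.7]
finger_gap: 0.0087
grip_force: 61.7
```

Emit:
move_arm(targets=[[[0,0,-1],[0,0,0],1],[[0.4,0,-1],[0,0,0],1],[[0.8,0,-1],[0,0,0],1],[[1.2,0,-1],[0,0,0],1],[[1.2,0,0],[0,0,0],1]])

```text
clock: 9.93
tcp_pos: [0.5068, -0.1426, 0.0575]
orientation: [0.001, 0.719, 0.695, -0.0]
wrist_force: [0.3, 0.3, -0.1]
finger_gap: 0.0093
grip_force: 59.6
```

Force vanished at a lower z, so the teeth are entering. Lowering gently.

Emit:
move_arm(targets=[[[0,0,1],[0,0,0],1],[[0,0,2],[0,0,0],1],[[0,0,3],[0,0,0],1],[[0,0,4],[0,0,0],1],[[0,0,4],[0,0,0],1]])

```text
clock: 10.55
tcp_pos: [0.5069, -0.142, 0.0523]
orientation: [0.0, 0.719, 0.695, 0.0]
wrist_force: [2.9, 0.4, -0.8]
finger_gap: 0.0092
grip_force: 59.5
```

Emit:
move_arm(targets=[[[0,0,1.5],[0,0,0],1],[[0,0,3],[0,0,0],1],[[0,0,4.5],[0,0,0],1],[[0,0,5.5],[0,0,0],1],[[0,0,6],[0,0,0],1]])

```text
clock: 11.18
tcp_pos: [0.5068, -0.142, 0.0465]
orientation: [0.0, 0.719, 0.695, 0.0]
wrist_force: [5.3, 0.4, 2.2]
finger_gap: 0.0091
grip_force: 60.0
```

```bash
python3 - <<'E'
from h import *
T=[];F=[]
for i in range(4): env.read_camera("scene"); s=env.get_state();T.append(s["tcp_pos"]*1000);F.append(np.r_[s["wrist_force"],s["ft_torque"]])
print(np.mean(T,0),np.mean(F,0).round(2))
E
```

```text
[ 506.81805265 -142.01422724   46.4437582 ] [ 5.18  0.57  1.36  0.06 -1.19  0.18]
```

Slight sideways contact (Fx +5 N), so I'll relieve it towards +x and go on down.

Emit:
move_arm(targets=[[[0,0.5,0],[0,0,0],1],[[0,1,0],[0,0,0],1],[[0,1,1],[0,0,0],1],[[0,1,2],[0,0,0],1],[[0,1,2],[0,0,0],1]])

```text
clock: 12.0
tcp_pos: [0.507, -0.1419, 0.0445]
orientation: [-0.0, 0.719, 0.695, -0.0]
wrist_force: [2.0, -0.0, 5.7]
finger_gap: 0.0089
grip_force: 60.3
```

Emit:
move_arm(targets=[[[0,0,0.5],[0,0,0],1],[[0,0,1],[0,0,0],1],[[0,0,1.3],[0,0,0],1],[[0,0,1.3],[0,0,0],1]])

```text
clock: 12.5
tcp_pos: [0.507, -0.1419, 0.0444]
orientation: [0.0, 0.719, 0.695, -0.0]
wrist_force: [-1.8, 0.5, 14.7]
finger_gap: 0.0091
grip_force: 62.0
```

Seated: 14 mm below the tip-contact height with spine on the carriage. Easing the downforce and sliding towards the stop.

Emit:
move_arm(targets=[[[1,0,-1.2],[0,0,0],1],[[4,0,-1.2],[0,0,0],1],[[8,0,-1.2],[0,0,0],1],[[12,0,-1.2],[0,0,0],1],[[16,0,-1.2],[0,0,0],1]])

```text
clock: 13.12
tcp_pos: [0.5074, -0.127, 0.0445]
orientation: [0.001, 0.719, 0.695, -0.001]
wrist_force: [-0.4, -4.6, 7.5]
finger_gap: 0.0088
grip_force: 60.8
```

Emit:
move_arm(targets=[[[3,0,0],[0,0,0],1],[[6,0,0],[0,0,0],1],[[8,0,0],[0,0,0],1],[[10,0,0],[0,0,0],1],[[10,0,0],[0,0,0],1]])

```text
clock: 13.75
tcp_pos: [0.5077, -0.1167, 0.0445]
orientation: [0.0, 0.719, 0.695, -0.001]
wrist_force: [-0.2, -4.4, 6.6]
finger_gap: 0.009
grip_force: 60.9
```

Emit:
move_arm(targets=[[[1,0,0],[0,0,0],1],[[2,0,0],[0,0,0],1],[[3,0,0],[0,0,0],1],[[4,0,0],[0,0,0],1],[[4,0,0],[0,0,0],1]])

```text
clock: 14.38
tcp_pos: [0.5077, -0.1129, 0.0444]
orientation: [0.0, 0.719, 0.695, -0.001]
wrist_force: [-0.5, -4.4, 7.9]
finger_gap: 0.0092
grip_force: 60.9
```

Emit:
move_arm(targets=[[[0.7,0,0],[0,0,0],1],[[1.3,0,0],[0,0,0],1],[[2,0,0],[0,0,0],1],[[2,0,0],[0,0,0],1]])

```text
clock: 14.88
tcp_pos: [0.5078, -0.1109, 0.0445]
orientation: [0.0, 0.719, 0.695, -0.001]
wrist_force: [-1.2, -5.1, 7.8]
finger_gap: 0.009
grip_force: 60.9
```

Emit:
move_arm(targets=[[[0.7,0,0],[0,0,0],1],[[1.3,0,0],[0,0,0],1],[[2,0,0],[0,0,0],1],[[2,0,0],[0,0,0],1]])

```text
clock: 15.38
tcp_pos: [0.5078, -0.11, 0.0445]
orientation: [0.001, 0.719, 0.695, -0.002]
wrist_force: [-1.8, -8.9, 6.9]
finger_gap: 0.0091
grip_force: 60.8
```

Emit:
move_arm(targets=[[[0.5,0,0],[0,0,0],1],[[1,0,0],[0,0,0],1],[[1,0,0],[0,0,0],1]])

```text
clock: 15.75
tcp_pos: [0.5078, -0.1099, 0.0446]
orientation: [0.002, 0.72, 0.694, -0.003]
wrist_force: [-1.9, -11.5, 6.5]
finger_gap: 0.0089
grip_force: 60.8
```

```bash
python3 - <<'E'
from h import *
p=env.read_camera("scene"); save(p,"s5.png",(260,215,350,290),8)
E
```

```text
(no output)
```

View pics/s5.png

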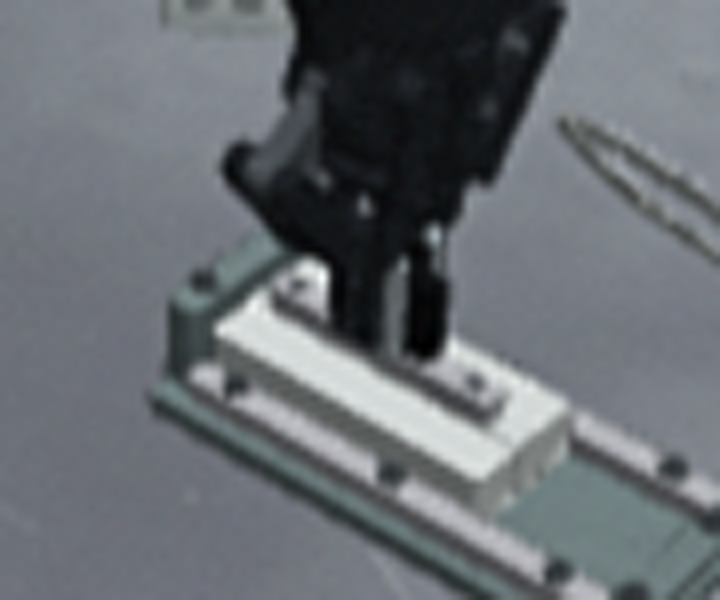

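The spine sits flush on the white carriage, and the carriage is against the stop block at about (285,255) px. Relaxing, releasing, then lifting.

Emit:
move_arm(targets=[[[-1.2,0,-0.8],[0,0,0],1],[[-1.2,0,-0.8],[0,0,0],1],[[-1.2,0,-0.8],[0,0,0],0.6],[[-1.2,0,-0.8],[0,0,0],0.3],[[-1.2,0,-0.8],[0,0,0],0.3]], squeeze=20)

```text
clock: 16.42
tcp_pos: [0.5076, -0.1076, 0.0444]
orientation: [-0.001, 0.719, 0.695, -0.0]
wrist_force: [0.5, -0.6, 0.0]
finger_gap: 0.0298
grip_force: 0.0
```

Emit:
move_arm(targets=[[[0,0,0],[0,0,0],0.1],[[0,0,-10],[0,0,0],0.1],[[0,0,-40],[0,0,0],0.1],[[0,0,-80],[0,0,0],0.1],[[0,0,-120],[0,0,0],0.1]])

```text
clock: 17.05
tcp_pos: [0.5083, -0.1081, 0.1669]
orientation: [0.0, 0.719, 0.695, 0.0]
wrist_force: [0.2, -0.7, -0.3]
finger_gap: 0.0387
grip_force: 0.0
```

Emit:
move_arm(targets=[[[50,0,-20],[0,0,0],0.1],[[100,0,-20],[0,0,0],0.1],[[150,0,-20],[0,0,0],0.1],[[150,0,-20],[0,0,0],0.1],[[150,0,-20],[0,0,0],0.1]])

```text
clock: 17.68
tcp_pos: [0.5135, 0.0416, 0.1855]
orientation: [0.0, 0.719, 0.695, 0.0]
wrist_force: [0.2, -1.3, -1.3]
finger_gap: 0.0386
grip_force: 0.0
```

```bash
python3 - <<'E'
from h import *
a=env.read_camera("scene"); b=env.read_camera("top")
save(a,"e1.png",(260,215,350,290),5); save(b,"e2.png",(310,205,415,280),4.3)
x=cv2.imread("pics/e1.png");y=cv2.imread("pics/e2.png");w=451
cv2.imwrite("pics/e.png",cv2.resize(np.hstack([x[:320],y[:320]]),None,fx=.88,fy=.88)); s=env.get_state();print(s["wrist_force"],s["tcp_pos"])
E
```

```text
[-0.44214676  0.08400987  0.10008998] [0.51353982 0.04078389 0.18522097]
```

View pics/e.png

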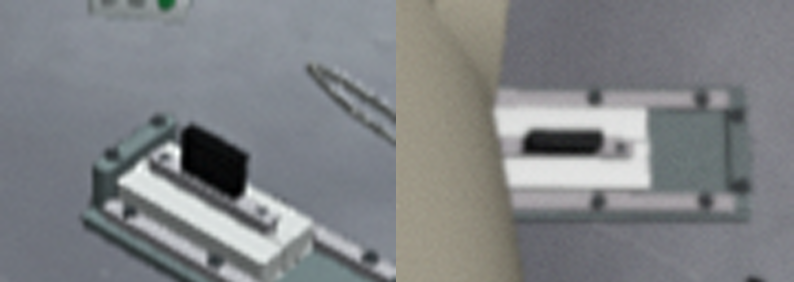

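The carriage is against the stop with the comb seated flush and upright, and the arm is clear. The contact position (y ≈ -110) matches the expected -110.5.

```bash
python3 -c "
from workcell import env
print(env.hand_in())"
```

```text
the job is handed in; nothing more can be done
None
```

The comb is seated flush in the carriage, the carriage rests against the stop block, the gripper has let go and is clear, and the job was handed in at about 18 s.

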